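Dial open the reference-standard lockbox

TASK

Open the steel lockbox on the desk: turn its dial clockwise for two full turns or more and stop with mark 16 at the red index, then counter-clockwise, passing mark 3 once and stopping on it the second time, then clockwise again, slowly, until you feel the dial stop by itself. Force neither the dial nor the lid: the lock breaks at some 30 N. Then raise the lid by its bar to about 60 degrees, where it stays, let go and leave everything else on the desk alone.

Things in the scene. Friction and masses are not known exactly. Their poses are not given: they have to be found in the camera images.
- lockbox: fixed dark steel box standing on the desk, 160 deep (x) x 130 wide (y) x 92 high without its lid, which adds 10.5; origin at the centre of its underside on the desk; its front looks along its own -x, its z is up; it starts with up to 0.2 rad of yaw
- lock_case: lock case under the lid, hidden while shut; origin on the dial's axis at the lid's underside. A real two-wheel combination lock: a cam on the dial, two loose wheels carried by pins, and a spring bolt that falls 8 mm into their notches when all three face the index and so frees the lid. More than 30 N on the bolt, from forcing the dial at its stop or the lid while locked, spoils it
- lid (a joint): angle of the lid about its rear hinge, 0 shut, growing as the front edge rises, at most 1.5; it stays at any angle; raising it takes about 10 N at the bar; while locked it has less than 0.01 rad of play
- dial (a joint): dial angle, endless, growing COUNTER-clockwise seen from above; 0 when mark 0 (at the finger grip) is at the red index; starts within 0.8. 20 marks 0.314 apart, counted clockwise from the grip: mark n is at the index at n x 0.314 plus whole turns (16: -1.257, 3: 0.942); hit within half a mark. The last stop comes 2.3 to 3.1 rad clockwise of mark 3, else a number was missed
- dial_center (a point): point on the dial's axis at its face, 14 above the lid's top; its axes are the box's while the lid is shut. The dial is a black disc 80 across lying face up on the lid, with 20 white marks on its bevel (every fifth long, mark 0 red)
- index_mark (a point): the red index line on the steel ring round the dial, 45.5 in front (box -x) of the dial's axis; moves with the lid
- grip_mid (a point): point on the axis of the dial's finger grip, 20 above its foot: an upright black post 12 in diameter and 36 tall on the dial, 27 from the dial's axis, that spins freely about itself, so it can be held and led round the circle without turning the hand. Leading it takes 1 to 4 N, small clicks included; its foot stands 3 above the dial's face; a centre boss 4 high and 28 across is the only other raised part
- lid_bar (a point): middle of the lid's lifting bar: steel, 9 thick, 64 long along the box's y, its axis 34 above the lid's top, 142 in front of the hinge and 18 behind the lid's front edge, 76 in front of the dial's axis
- lid_hinge (a point): point on the lid's hinge axis (along the box's y), middle of the box's rear top edge; the lid's top is 10 above it, the lid bar's axis 44 above it
- beaker: glass beaker, 57 across, 66 high; bystander, loose, to be left alone; origin at the centre of its underside
- dish: clear lidded dish, 55 across, 14 high; bystander, loose, to be left alone; origin at the centre of its underside
- fixture_block: aluminium clamp block, 29 x 50 x 20; bystander, loose, to be left alone; origin at the centre of its underside
- vial_1: small white-capped vial, 16 across, 41 high; bystander, loose, to be left alone; origin at the centre of its underside
- vial_2: small blue-capped vial, 16 across, 41 high; bystander, loose, to be left alone; origin at the centre of its underside
- vial_5: smallest blue-capped vial, 12 across, 37 high; bystander, loose, to be left alone; origin at the centre of its underside

How it is judged:
By the outcome, as a careful person would: the job done as asked, in the order asked, and still so for the second after the job is handed in, with the robot touching nothing.
It also fails if it takes over 72 s, if anything falls off the work surface, if the arm or the gripper's body presses on something with over 40 N, if the wrist force passes 120 N, or if a joint passes its speed limit or range.

ROBOT

A 6-joint arm with a two-finger parallel gripper is mounted at the origin on a cart in front of the work surface, level with it; the furniture and walls round the work are solid. World frame = base frame: x ahead of the robot, y to its left, z up, the work surface at z = 0. Lengths are in m, angles in rad, forces in N, time in s.
With the tool pointing down it reaches from about 0.325 to 0.9 m from the base axis. Payload 6.1 kg.
Tool frame: the origin (TCP) lies between the finger pads; the fingertips stand 17 mm ahead of it and the grasp point (between the pads) lies 2 mm behind it; z points along the fingers, y is the line along which they close (so a half turn about z gives the same grasp; the last joint's range is limited). The gripper opens to 85 mm and grips with 20 to 120 N. Pads are 22 mm wide; open, the fingers measure 114 mm over their backs; the gripper's body (76 mm by 85 mm) begins 54 mm behind the grasp point. The pads swing forward as they close: fully open they stand 13 mm farther back than shut.
Start: joints at [-1.436, 0.22, 1.526, -0, 1.395, -0.126], TCP at [0.161, -0.604, 0.248] pointing down, gripper open.
Joint ranges: [-2.98, 2.98], [-0.91, 2.08], [0.09, 2.57], [-1.24, 4.39], [0.2, 2.65], [-2.68, 2.68]. Speed limits (rad/s): [2.57, 2.57, 3.01, 3.14, 3.14, 3.14].

INTERFACE

Orientations are given as a unit quaternion [w, x, y, z].
In Python, from bench import ctrl gives the robot as it stands.
- The arm moves only by the tool step_arm, never from a script. Its argument "plan" is a list of rows, each a list of 3 entries, a list of its own where there are three numbers: the shift along the tool's x, y, z in cm, then the turn, a rotation vector about the tool's x, y, z in degrees, then the opening in per cent of the stroke, from 0 (shut) to 100 (fully open). In form: [[[x, y, z], [wx, wy, wz], gripper], ...]. A call has 1 to 5 rows; each row is the pose to reach, as a shift and turn from the pose commanded when the call began, along the tool's axes at that moment; what a row does not reach only later rows make up. A row lasts 1/12 s, in which the tool goes at most 41.7 mm and 7.16 degrees, less where a joint would pass 70% of its speed; a pose out of reach is approached as far as the arm can. A call with a gripper value outside its range is refused whole. The fingers move at their own pace and stop on an object; the grip force is fixed at half the most. Time passes only in rows, so rows that repeat a pose let the fingers close. It gives the time, the measured TCP pose, the force, the opening and the grip force at its end, in the units of the state.
- ctrl.state(): the state, without advancing time (a new reading comes with each control period).
- ctrl.capture(name): name is "scene" or "top"; returns (picture, depth): 480x640x3 uint8, blue, green, red; 480x640 float32, m along the optical axis (not along the pixel's ray), 0 where there is no reading.
- ctrl.camera_params(name): a dict with "fx", "fy", "cx", "cy" (pixels), "k1" (the pictures are not rectified: a ray, as slopes to the right and down, at radius r is drawn at 1 + k1 r^2 times it, then the intrinsics apply), "R" (3x3) and "t" (3): a world point X has camera coordinates R X + t. Camera axes: x right, y down, z forward; pixel columns grow to the right and rows downward; lengths in m; the calibration is good to about 2 mm. A picture is of the moment at which its call begins. camera_params takes no time and is no camera call.
- ctrl.close_job(): hands the job in; it is judged then, once.
The state is a dict: "clock": time; "joints": joint angles; "qvel": joint speeds; "joint_efforts": joint torques, N m; "ee_pos": TCP position; "ee_rot": TCP orientation; "contact_force": force on the tool from outside, world axes, zero at the start; "torque": the same for the moment, N m; "width": finger opening in m; "grasp_force": force on a finger pad.
Only numpy, scipy, OpenCV 4.12 (cv2) and the standard library are available. Lean on these libraries where they do the work, as an engineer would, in place of code of your own. Each camera call takes 0.05 s, during which the arm holds its last target. There are 200 camera calls.

## Working session

There is one attempt and no reset: what is moved stays moved. The work goes in short steps, Python scripts to look and compute and a tool call to move; the robot and the scene stay as the last step left them, time stands still between calls to the robot, and variables do not carry over. Pictures are saved under pics/ and viewed, at most 10 in all, crops included, and the job is handed in when it is done.

Besides the shell and the picture viewer there is one more tool, called after "Emit:" as name([rows], argument=value, ...), one row to a line, values as JSON. step_arm: Moves the arm, as the interface text tells. Its arguments: {"type":"object","properties":{"plan":{"type":"array","items":{"type":"array"}}},"required":["plan"]}

```bash
mkdir -p pics; ls; python3 - <<'E'
from bench import ctrl
import cv2
for n in("scene","top"):
    im,d=ctrl.capture(n); cv2.imwrite(f"pics/{n}0.png",im)
    import numpy as np; np.save(f"pics/{n}0d.npy",d)
    print(ctrl.camera_params(n))
print(ctrl.state())
E
```

```text
pics
{'fx': 616.8980097287431, 'fy': 616.8980097287431, 'cx': 310.56689017876124, 'cy': 231.39992077291421, 'k1': 0.03245909438947105, 'R': array([[-0.57243596, -0.81983724,  0.01356345],
       [-0.58775584,  0.39874326, -0.70395091],
       [ 0.57171684, -0.41093882, -0.71011911]]), 't': array([0.29362649, 0.43645599, 0.95898342])}
{'fx': 461.09660330248965, 'fy': 461.09660330248965, 'cx': 321.6277075591503, 'cy': 239.1390655219491, 'k1': -0.08432062294674014, 'R': array([[ 1.99287168e-02, -9.99790689e-01,  4.62861918e-03],
       [-9.78906437e-01, -2.04535484e-02, -2.03282658e-01],
       [ 2.03334780e-01, -4.79822587e-04, -9.79109155e-01]]), 't': array([-0.08549325,  0.58897035,  0.92685374])}
{'clock': 0.1, 'joints': array([-1.43609992e+00,  2.21168955e-01,  1.52748911e+00,  6.65664869e-06,
        1.39470939e+00, -1.26115487e-01]), 'qvel': array([-0.00064813, -0.00172381, -0.00343688, -0.00061497, -0.00181601,
        0.00088273]), 'joint_efforts': array([ 1.33310623e-03, -4.98245251e+01, -3.90546834e+01, -3.00007714e-04,
        5.66099770e-03, -4.17416672e-06]), 'ee_pos': array([ 0.161085  , -0.60335215,  0.2472992 ]), 'ee_rot': array([-8.87406120e-04,  9.91508873e-01,  1.30036022e-01, -5.31034974e-07]), 'contact_force': array([-0.0093357 , -0.30324747,  0.3100585 ]), 'torque': array([0.00898737, 0.03925714, 0.00025987]), 'grasp_force': 0.0, 'width': 0.0855592758574144}
```

View pics/top0.png

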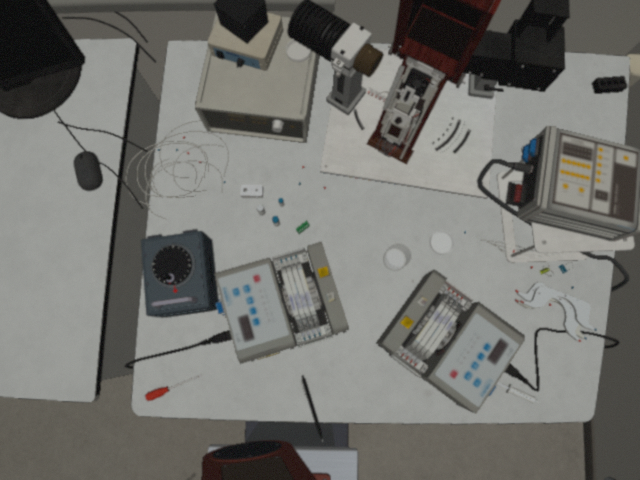

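View pics/scene0.png

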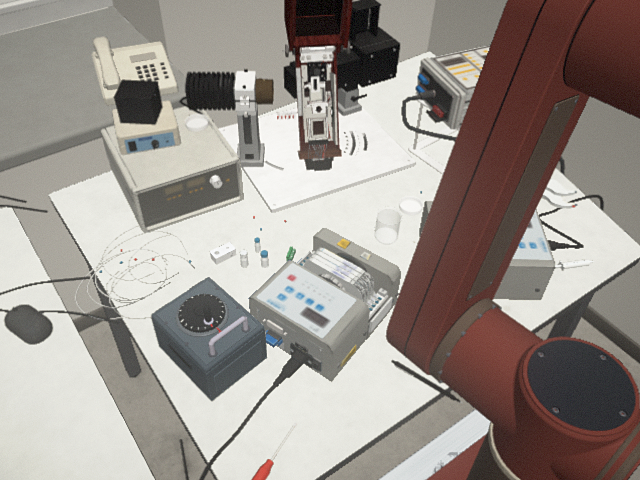

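The top view shows the lockbox at lower left, with the dial near (173,265), the red index near (175,290) and the bar near (172,301). The scene view shows the dial at (203,313), a post near (208,320) and the bar at (228,337). A two-reel unit stands just right of the box.

```bash
cat > h.py <<'E'
import numpy as np, cv2
from bench import ctrl
def ray(n,u,v):
    p=ctrl.camera_params(n); x=(u-p['cx'])/p['fx']; y=(v-p['cy'])/p['fy']
    a,b=x,y
    for _ in range(20):
        s=1+p['k1']*(a*a+b*b); a,b=x/s,y/s
    R=p['R']; return -R.T@p['t'], R.T@np.array([a,b,1.])
def onz(n,u,v,z):
    c,d=ray(n,u,v); return c+d*(z-c[2])/d[2]
def proj(n,X):
    p=ctrl.camera_params(n); q=p['R']@np.array(X)+p['t']; a,b=q[:2]/q[2]; s=1+p['k1']*(a*a+b*b)
    return np.array([p['fx']*a*s+p['cx'],p['fy']*b*s+p['cy']])
def pt3(n,u,v,d):
    p=ctrl.camera_params(n); c,r=ray(n,u,v); return c+r*d[int(round(v)),int(round(u))]
E
python3 - <<'E'
from h import *
t=cv2.imread('pics/top0.png'); s=cv2.imread('pics/scene0.png')
a=cv2.resize(t[220:330,125:235],(600,600),interpolation=cv2.INTER_CUBIC)
b=cv2.resize(s[270:400,145:275],(600,600),interpolation=cv2.INTER_CUBIC)
cv2.imwrite('pics/c_t.png',a); cv2.imwrite('pics/c_s.png',b)
for n,im,(x0,y0,x1,y1) in (('top',t,(145,235,205,285)),('scene',s,(170,285,235,345))):
    g=im.max(2)[y0:y1,x0:x1]; m=(g<50).astype(np.uint8)
    m=cv2.morphologyEx(m,cv2.MORPH_CLOSE,np.ones((5,5)))
    c=max(cv2.findContours(m,0,1)[0],key=cv2.contourArea); c=cv2.convexHull(c)
    e=cv2.fitEllipse(c); u,v=e[0][0]+x0,e[0][1]+y0
    print(n,u,v,e[1],onz(n,u,v,.112))
    h=im.astype(int); r=np.argwhere((h[...,2]>h[...,1]+50)&(h[...,2]>h[...,0]+50)); r=r[(r[:,0]>y0)&(r[:,0]<y1+15)&(r[:,1]>x0)&(r[:,1]<x1)]
    print(n,'red',r.tolist())
d=np.load('pics/top0d.npy'); 
for q in((150,300),(200,245),(172,301),(173,265)): print(q,pt3('top',*q,d))
E
```

```text
top 171.81195640563965 265.41601943969727 (38.082069396972656, 40.76454162597656) [0.51941559 0.22804949 0.112     ]
top red [[288, 174], [288, 175], [289, 174], [289, 175], [289, 176], [290, 173], [290, 174], [290, 175], [290, 176], [291, 174], [291, 175], [291, 176], [292, 175]]Traceback (most recent call last):
  File "<stdin>", line 9, in <module>
ValueError: max() iterable argument is empty
```

View pics/c_t.png

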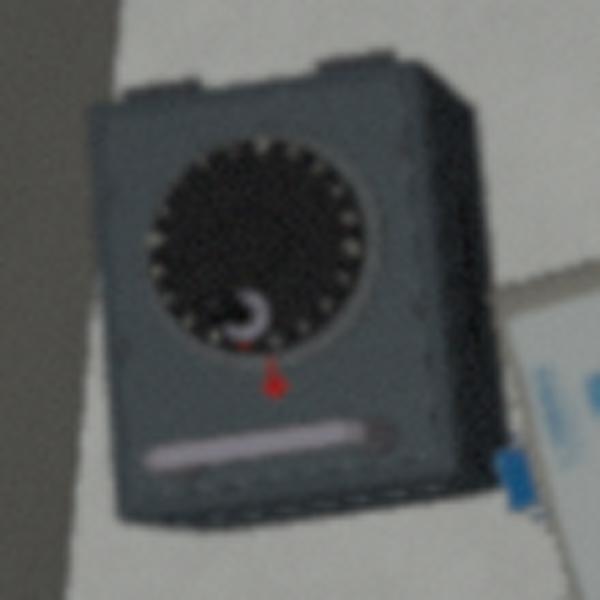

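View pics/c_s.png

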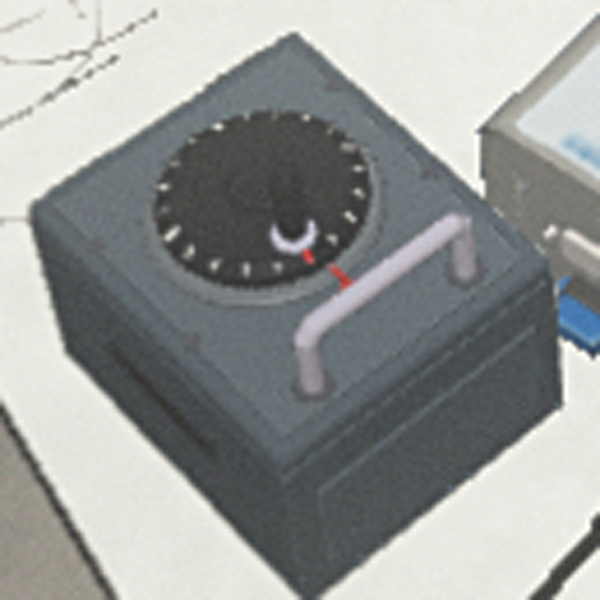

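The top crop shows the dial centred at (260,245), mark 0 at (245,345), just clockwise of the index at (273,372), and the bar from (150,460) to (365,430). The scene crop shows the post foot ring at (293,235), the red index at (341,274) and the bar from (303,337) to (463,222).

```bash
python3 - <<'E'
from h import *
T=lambda x,y:(125+x*110/600-.4,220+y*110/600-.4)
S=lambda x,y:(145+x*130/600-.4,270+y*130/600-.4)
p=lambda *a:print(a[0],np.round(a[1],4))
c=onz('top',*T(258,245),.1135); p('ctr top',c); p('c2 top',onz('top',171.8,265.4,.1135))
c2=onz('scene',*S(264,199),.1135); p('ctr scene',c2)
for n,F,pts in(('top',T,[(150,460),(362,431)]),('scene',S,[(303,337),(463,222)])):
    a,b=[onz(n,*F(*q),.1365) for q in pts]; p(n+' bar',(a,b)); print(np.linalg.norm(a-b),'yaw',np.arctan2(*( (b-a)[[0,1]]*[1,-1]))); p('mid',(a+b)/2)
i1=onz('top',*T(273,375),.103);i2=onz('scene',*S(341,274),.103);p('idx',(i1,i2))
m1=onz('top',*T(245,345),.113);m2=onz('scene',*S(306,257),.113);p('mark0',(m1,m2))
g2=onz('scene',*S(293,237),.1215);p('grip foot',g2)
# lid top edges corners
for q in [(97,104),(415,66),(122,518)]: p('top corner',onz('top',*T(*q),.1025))
for q in [(292,35),(33,205),(285,468),(548,262)]: p('sc corner',onz('scene',*S(*q),.1025))
d=np.load('pics/top0d.npy'); ds=np.load('pics/scene0d.npy')
for q in((300,100),(150,400),(420,280),(200,455),(255,200)): p('t',pt3('top',*T(*q),d))
for q in((120,250),(300,60),(263,199)): p('s',pt3('scene',*S(*q),ds))
E
```

```text
ctr top [0.521  0.2275 0.1135]
c2 top [0.5192 0.2276 0.1135]
ctr scene [0.52   0.2292 0.1135]
top bar [[0.4396 0.2528 0.1365]
 [0.452  0.1771 0.1365]]
0.07674843765511928 yaw 0.16209885129412843
mid [0.4458 0.2149 0.1365]
scene bar [[0.441  0.2525 0.1365]
 [0.4525 0.1802 0.1365]]
0.07318781285206032 yaw 0.15679056617151438
mid [0.4468 0.2164 0.1365]
idx [[0.4741 0.2214 0.103 ]
 [0.4803 0.2191 0.103 ]]
mark0 [[0.4839 0.2295 0.113 ]
 [0.4876 0.2288 0.113 ]]
grip foot [0.4924 0.2307 0.1215]
top corner [0.5751 0.2981 0.1025]
top corner [0.5924 0.1767 0.1025]
top corner [0.42   0.274  0.1025]
sc corner [0.5952 0.1782 0.1025]
sc corner [0.5753 0.3001 0.1025]
sc corner [0.4183 0.2758 0.1025]
sc corner [0.4414 0.152  0.1025]
t [0.5783 0.2197 0.1026]
t [0.4637 0.2677 0.1012]
t [0.5111 0.1693 0.1008]
t [0.4417 0.2336 0.1402]
t [0.5372 0.2287 0.1177]
s [0.5389 0.2817 0.1005]
s [0.5787 0.183  0.1064]
s [0.5141 0.2317 0.1217]
```

Emit:
step_arm([
  [[10.7,-14.4,0],[0,0,-16.8],30],
  [[10.7,-14.4,0],[0,0,-16.8],30],
  [[10.7,-14.4,0],[0,0,-16.8],30],
  [[10.7,-14.4,0],[0,0,-16.8],30],
  [[10.7,-14.4,0],[0,0,-16.8],30],
])

```text
clock: 0.52
ee_pos: [0.2288, -0.4324, 0.2472]
ee_rot: [-0.002, 0.962, 0.275, 0.001]
contact_force: [0.4, -0.4, -0.2]
width: 0.0263
grasp_force: 0.0
```

Emit:
step_arm([
  [[14.4,-10.7,0],[0,0,-16.8],30],
  [[14.4,-10.7,0],[0,0,-16.8],30],
  [[14.4,-10.7,0],[0,0,-16.8],30],
  [[14.4,-10.7,0],[0,0,-16.8],30],
  [[14.4,-10.7,0],[0,0,-16.8],30],
])

```text
clock: 0.93
ee_pos: [0.2945, -0.2664, 0.2479]
ee_rot: [-0.001, 0.911, 0.412, 0.001]
contact_force: [0.1, -0.5, -0.9]
width: 0.0258
grasp_force: 0.0
```

Emit:
step_arm([
  [[16.9,-6.1,0],[0,0,-16.8],30],
  [[16.9,-6.1,0],[0,0,-16.8],30],
  [[16.9,-6.1,0],[0,0,-16.8],30],
  [[16.9,-6.1,0],[0,0,-16.8],30],
  [[16.9,-6.1,0],[0,0,-16.8],30],
])

```text
clock: 1.35
ee_pos: [0.3607, -0.0992, 0.2483]
ee_rot: [-0.0, 0.841, 0.541, 0.001]
contact_force: [0.1, -0.1, -0.5]
width: 0.0255
grasp_force: 0.0
```

Emit:
step_arm([
  [[17.9,-0.9,0],[0,0,-16.8],30],
  [[17.9,-0.9,0],[0,0,-16.8],30],
  [[17.9,-0.9,0],[0,0,-16.8],30],
  [[17.9,-0.9,0],[0,0,-16.8],30],
  [[17.9,-0.9,0],[0,0,-16.8],30],
])

```text
clock: 1.77
ee_pos: [0.4273, 0.0675, 0.2483]
ee_rot: [-0.0, 0.753, 0.658, 0.001]
contact_force: [-0.4, 0.2, -0.9]
width: 0.0257
grasp_force: 0.0
```

Emit:
step_arm([
  [[16.0,3.9,0],[0,0,-16.8],30],
  [[16.0,3.9,0],[0,0,-16.8],30],
  [[16.0,3.9,0],[0,0,-16.8],30],
  [[16.0,3.9,0],[0,0,-16.8],30],
  [[16.0,3.9,0],[0,0,-16.8],30],
])

```text
clock: 2.18
ee_pos: [0.4879, 0.2216, 0.2472]
ee_rot: [-0.001, 0.648, 0.761, 0.001]
contact_force: [-1.5, -0.4, 0.6]
width: 0.0255
grasp_force: 0.0
```

```bash
cat >> h.py <<'E'
from scipy.spatial.transform import Rotation as Ro
YAW=.158; C=np.array([.5201,.2283])
def Rt():
    w,x,y,z=ctrl.state()['ee_rot']; return Ro.from_quat([x,y,z,w])
def grip(a): # post xy at dial angle a
    t=np.pi+YAW+a; return C+.027*np.array([np.cos(t),np.sin(t)])
def togo(p):
    s=ctrl.state(); r=Rt(); print('cm tool',np.round(r.inv().apply(np.array(p)-s['ee_pos'])*100,2))
def turn(want): # want: tool axes matrix columns
    r=Rt(); print('deg tool',np.round(np.degrees((r.inv()*Ro.from_matrix(want)).as_rotvec()),2))
bx=np.array([np.cos(YAW),np.sin(YAW),0]); by=np.array([-bx[1],bx[0],0])
E
python3 - <<'E'
from h import *
im,_=ctrl.capture('scene'); cv2.imwrite('pics/s1.png',im[200:440,100:420])
im,_=ctrl.capture('scene'); s=ctrl.state(); print(s['ee_pos'],s['joints'])
# tool y along +bx, z down => x = y cross z
z=np.array([0,0,-1.]); turn(np.column_stack([np.cross(bx,z),bx,z]))
g=grip(-.24); print(g); togo([*g,.144])
print(proj('scene',[*g,.1555]),proj('scene',[*s['ee_pos'][:2],s['ee_pos'][2]-.017]))
E
```

```text
[0.48655814 0.21734639 0.24719344] [ 2.72272443e-01  2.30491700e-03  1.76552830e+00 -3.40255863e-04
  1.37599912e+00  1.13538808e-01]
deg tool [-0.13  0.03  0.05]
[0.49319072 0.23051152]
cm tool [ 1.2   0.89 10.32]
[205.85341748 308.35805478] [210.21470641 278.51297941]
```

View pics/s1.png

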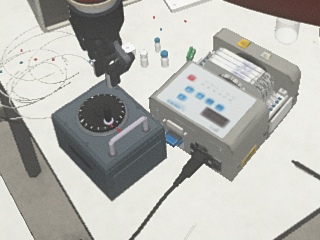

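The fingertips at crop (115,85) are just behind and above the post. The post's predicted top at (106,108) agrees with the picture.

Emit:
step_arm([
  [[1.2,0.9,0],[0,0,0],30],
  [[1.2,0.9,3],[0,0,0],30],
  [[1.2,0.9,6],[0,0,0],30],
  [[1.2,0.9,6],[0,0,0],30],
  [[1.2,0.9,6],[0,0,0],30],
])

```text
clock: 2.7
ee_pos: [0.4923, 0.2279, 0.1869]
ee_rot: [-0.001, 0.65, 0.76, -0.002]
contact_force: [0.9, -0.1, 0.5]
width: 0.0258
grasp_force: 0.0
```

```bash
python3 - <<'E'
from h import *
s=ctrl.state();print(s['ee_pos'],s['contact_force'])
togo([*grip(-.24),.144])
im,_=ctrl.capture('scene'); cv2.imwrite('pics/s2.png',cv2.resize(im[260:360,150:290],(700,500),interpolation=cv2.INTER_CUBIC))
E
```

```text
[0.49230378 0.22788962 0.18689364] [ 0.90122178 -0.14018791  0.53135401]
cm tool [0.25 0.15 4.29]
```

View pics/s2.png

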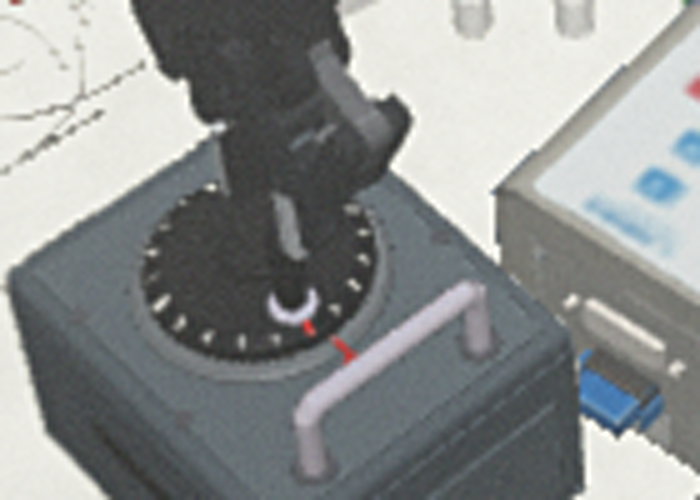

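The open fingers hang over the post, whose foot ring is at (293,303), with mark 0 at (309,327). Next I descend and close.

Emit:
step_arm([
  [[0.1,0.1,1.5],[0,0,0],30],
  [[0.1,0.1,3],[0,0,0],30],
  [[0.1,0.1,4.2],[0,0,0],30],
  [[0.1,0.1,4.2],[0,0,0],30],
  [[0.1,0.1,4.2],[0,0,0],30],
])

```text
clock: 3.17
ee_pos: [0.4948, 0.2304, 0.1471]
ee_rot: [0.0, 0.65, 0.76, 0.0]
contact_force: [0.6, 0.4, -0.5]
width: 0.0253
grasp_force: 0.0
```

Emit:
step_arm([
  [[0,0,0],[0,0,0],0],
  [[0,0,0],[0,0,0],0],
  [[0,0,0],[0,0,0],0],
  [[0,0,0],[0,0,0],0],
  [[0,0,0],[0,0,0],0],
])

```text
clock: 3.58
ee_pos: [0.495, 0.2308, 0.1479]
ee_rot: [0.0, 0.65, 0.76, 0.0]
contact_force: [-3.4, -0.5, 6.2]
width: 0.0096
grasp_force: 58.9
```

```bash
python3 - <<'E'
from h import *
s=ctrl.state();print(s['ee_pos'],s['contact_force'],s['torque'],s['width'])
togo([*grip(-.24),.144])
E
```

```text
[0.49498202 0.23080056 0.14791983] [-3.4018088  -0.49413655  6.1646758 ] [-0.20625199  0.64442592 -0.02786608] 0.009564892060073188
cm tool [-0.   -0.18  0.39]
```

Emit:
step_arm([
  [[0.52,0.11,0],[0,0,0],0],
  [[0.98,0.39,0],[0,0,0],0],
  [[1.38,0.76,0],[0,0,0],0],
  [[1.69,1.2,0],[0,0,0],0],
  [[1.92,1.71,0],[0,0,0],0],
])

```text
clock: 4.0
ee_pos: [0.5086, 0.2536, 0.148]
ee_rot: [-0.0, 0.65, 0.76, 0.001]
contact_force: [-3.6, 3.7, 5.1]
width: 0.0093
grasp_force: 58.9
```

```bash
sed -i 's/C=np.array.*/C=np.array([.5211,.2284])/' h.py; cat >> h.py <<'E'
def stat():
    s=ctrl.state(); d=s['ee_pos'][:2]-C; b=np.array([d@bx[:2],d@by[:2]]); f=s['contact_force']
    print('t',round(s['clock'],2),'box mm',np.round(b*1e3,1),'r',round(np.hypot(*b)*1e3,1),'a',round(np.arctan2(-b[1],-b[0]),3),'z',round(s['ee_pos'][2],4),'F box',np.round([f@bx,f@by,f[2]],1),'w',round(s['width'],4))
E
python3 - <<'E'
from h import *
stat()
im,_=ctrl.capture('scene'); stat(); cv2.imwrite('pics/s3.png',cv2.resize(im[260:360,150:290],(700,500),interpolation=cv2.INTER_CUBIC))
E
```

```text
t 4.0 box mm [-8.4 26.8] r 28.1 a -1.267 z 0.148 F box [-2.9  4.2  5.1] w 0.0093
t 4.05 box mm [-7.3 27.1] r 28.1 a -1.308 z 0.148 F box [-2.6  3.6  2.5] w 0.0096
```

View pics/s3.png

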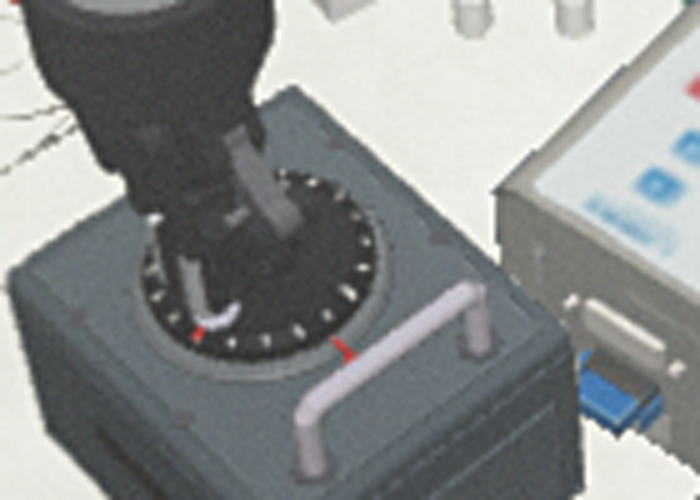

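The post is in the grip and the dial turned. The red mark 0 is at (200,333), marks 19 to 17 are at (233,342), (266,342) and (299,332), mark 16 is at (328,315), long mark 15 is at (350,293), and the index line is at (343,350).

```bash
python3 - <<'E'
from h import *
P=[(200,333),(233,342),(266,342),(299,332),(328,315),(350,293)]
w=np.array([onz('scene',150+(x+.5)/5-.5,260+(y+.5)/5-.5,.113)[:2] for x,y in P])
i=onz('scene',150+343/5,260+350/5,.103)[:2]
print(np.round(w,4),i)
from scipy.optimize import least_squares
f=lambda p:np.concatenate([p[:2]+p[2]*np.array([np.cos(p[3]-.31416*k*-1),np.sin(p[3]+.31416*k)])-w[k] for k in range(6)])
r=least_squares(f,[.52,.228,.037,np.pi-1.1]);p=r.x
ii=np.arctan2(*(i-p[:2])[::-1]);print(p,r.cost,'a vs yaw',p[3]-(np.pi+YAW),'a vs index',p[3]-ii%(2*np.pi))
E
```

```text
[[0.5065 0.2598]
 [0.4967 0.2522]
 [0.4904 0.2429]
 [0.4877 0.2317]
 [0.4884 0.22  ]
 [0.4923 0.2092]] [0.47824932 0.21998995]
[0.52448628 0.22758809 0.03705846 2.09060627] 2.5183979952988144e-07 a vs yaw -1.2089863855065208 a vs index -1.2138609913456069
```

Emit:
step_arm([
  [[0.03,1.01,0],[0,0,0],0],
  [[-0.32,2.08,0],[0,0,0],0],
  [[-1.07,2.91,0],[0,0,0],0],
  [[-2.1,3.37,0],[0,0,0],0],
  [[-3.22,3.37,0],[0,0,0],0],
])

```text
clock: 4.47
ee_pos: [0.5489, 0.2271, 0.148]
ee_rot: [0.001, 0.649, 0.76, 0.002]
contact_force: [-2.9, 7.2, 3.5]
width: 0.0095
grasp_force: 59.7
```

```bash
python3 -c "
from h import *
stat()"
```

```text
t 4.47 box mm [27.2 -5.7] r 27.8 a 2.936 z 0.148 F box [-1.8  7.5  3.5] w 0.0095
```

Emit:
step_arm([
  [[-1.03,-0.46,0],[0,0,0],0],
  [[-1.78,-1.29,0],[0,0,0],0],
  [[-2.12,-2.36,0],[0,0,0],0],
  [[-2.01,-3.48,0],[0,0,0],0],
  [[-1.45,-4.45,0],[0,0,0],0],
])

```text
clock: 4.88
ee_pos: [0.507, 0.2066, 0.148]
ee_rot: [0.001, 0.65, 0.76, 0.005]
contact_force: [12.5, 14.6, -7.0]
width: 0.0098
grasp_force: 58.5
```

```bash
python3 -c "
from h import *
stat()"
```

```text
t 4.88 box mm [-17.3 -19.3] r 25.9 a 0.84 z 0.148 F box [14.6 12.5 -7. ] w 0.0098
```

Emit:
step_arm([
  [[0.91,-0.66,0],[0,0,0],0],
  [[2.01,-0.89,0],[0,0,0],0],
  [[3.1,-0.66,0],[0,0,0],0],
  [[4.01,0,0],[0,0,0],0],
  [[4.57,0.97,0],[0,0,0],0],
])

```text
clock: 5.3
ee_pos: [0.5066, 0.2523, 0.1479]
ee_rot: [-0.001, 0.65, 0.76, 0.0]
contact_force: [-5.6, 1.9, 9.7]
width: 0.0096
grasp_force: 60.7
```

```bash
python3 -c "
from h import *
stat()
im,_=ctrl.capture('scene'); stat(); cv2.imwrite('pics/s4.png',cv2.resize(im[260:360,150:290],(700,500),interpolation=cv2.INTER_CUBIC))
"
```

```text
t 5.3 box mm [-10.5  25.9] r 28.0 a -1.185 z 0.1479 F box [-5.2  2.7  9.7] w 0.0096
t 5.35 box mm [-8.4 26.7] r 28.0 a -1.265 z 0.148 F box [-2.1  6.9  5.8] w 0.0093
```

Emit:
step_arm([
  [[0.17,1.17,0],[0,0,0],0],
  [[-0.18,2.23,0],[0,0,0],0],
  [[-0.93,3.07,0],[0,0,0],0],
  [[-1.96,3.52,0],[0,0,0],0],
  [[-3.08,3.52,0],[0,0,0],0],
])

```text
clock: 5.77
ee_pos: [0.5489, 0.2275, 0.1479]
ee_rot: [0.0, 0.65, 0.76, 0.002]
contact_force: [-2.6, 4.8, 7.2]
width: 0.0094
grasp_force: 60.6
```

Emit:
step_arm([
  [[-1.03,-0.46,0],[0,0,0],0],
  [[-1.78,-1.29,0],[0,0,0],0],
  [[-2.12,-2.36,0],[0,0,0],0],
  [[-2.01,-3.48,0],[0,0,0],0],
  [[-1.45,-4.45,0],[0,0,0],0],
])

```text
clock: 6.18
ee_pos: [0.5074, 0.2066, 0.148]
ee_rot: [0.001, 0.65, 0.76, 0.004]
contact_force: [11.5, 11.1, -3.1]
width: 0.0094
grasp_force: 59.4
```

Emit:
step_arm([
  [[0.91,-0.66,0],[0,0,0],0],
  [[2.01,-0.89,0],[0,0,0],0],
  [[3.1,-0.66,0],[0,0,0],0],
  [[4.01,0,0],[0,0,0],0],
  [[4.57,0.97,0],[0,0,0],0],
])

```text
clock: 6.6
ee_pos: [0.507, 0.2527, 0.1478]
ee_rot: [-0.001, 0.65, 0.76, -0.0]
contact_force: [-4.7, 1.2, 10.0]
width: 0.0097
grasp_force: 61.0
```

Emit:
step_arm([
  [[0,0,0],[0,0,0],0],
])

```text
clock: 6.68
ee_pos: [0.5089, 0.2537, 0.1479]
ee_rot: [-0.0, 0.65, 0.76, 0.002]
contact_force: [-0.5, 6.5, 9.3]
width: 0.0095
grasp_force: 61.0
```

```bash
python3 -c "
from h import *
stat()
im,_=ctrl.capture('scene'); stat(); cv2.imwrite('pics/s5.png',cv2.resize(im[260:360,150:290],(700,500),interpolation=cv2.INTER_CUBIC))
"
```

```text
t 6.68 box mm [-8.1 26.9] r 28.1 a -1.277 z 0.1479 F box [0.5 6.5 9.3] w 0.0095
t 6.73 box mm [-8.2 26.8] r 28.0 a -1.275 z 0.148 F box [0.6 6.1 7.1] w 0.0097
```

View pics/s5.png

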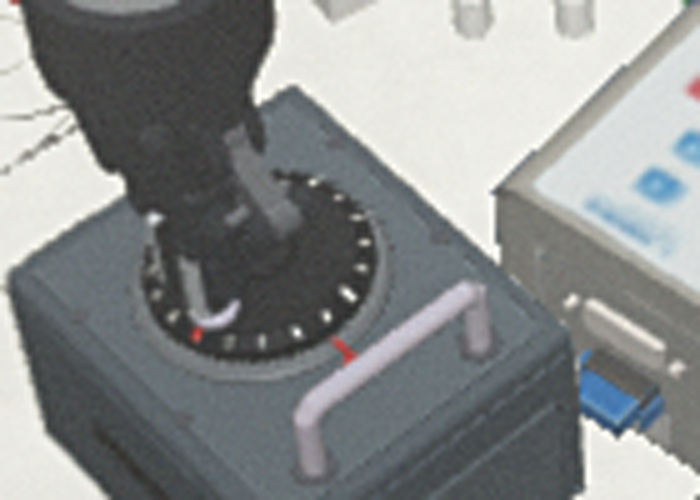

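Same view after two more turns: mark 0 is at (196,334), marks 19 to 16 are at (231,342), (263,342), (296,333) and (327,316), and mark 15 is at (348,294). I'll pin the centre with all the marks in the first picture.

```bash
cat > m.py <<'E'
from h import *
from scipy.optimize import least_squares
s=cv2.imread('pics/scene0.png'); t=cv2.imread('pics/top0.png')
def blobs(im,n,z):
    g=im.max(2).astype(np.float32); th=cv2.morphologyEx(g,cv2.MORPH_TOPHAT,np.ones((7,7)))
    m=(th>35).astype(np.uint8); k,l,st,ce=cv2.connectedComponentsWithStats(m,connectivity=4); out=[]
    for j in range(1,k):
        if st[j,4]>15: continue
        q=np.argwhere(l==j); w=th[l==j]; v,u=(q*w[:,None]).sum(0)/w.sum(); p=onz(n,u,v,z)[:2]
        if .030<np.hypot(*(p-[.521,.2285]))<.0425: out.append(p)
    return np.array(out)
def fit(im,n,z):
    w=blobs(im,n,z)
    def f(p):
        d=w-p[:2]; r=np.hypot(*d.T); a=np.arctan2(d[:,1],d[:,0])-p[3]; k=.314159
        return np.concatenate([r-p[2],.037*((a+k/2)%k-k/2)])
    best=min((least_squares(f,[.521,.2285,.037,x],loss='soft_l1',f_scale=.001) for x in np.arange(0,.31,.05)),key=lambda r:r.cost)
    p=best.x; print(n,z,len(w),np.round(p,4),'rms mm',np.sqrt(np.mean(best.fun**2))*1e3,'a mod .314 vs yaw',round((p[3]-np.pi-YAW)%.31416,3))
if __name__=='__main__':
    for z in(.110,.1135,.1165): fit(s,'scene',z)
    fit(t,'top',.1135)
    a=cv2.imread('pics/s5.png'); im=np.full_like(s,30); im[260:360,150:290]=cv2.resize(a,(140,100),interpolation=cv2.INTER_AREA); fit(im,'scene',.1135)
E
python3 m.py
```

```text
scene 0.11 18 [0.527  0.2271 0.0373 0.299 ] rms mm 2.4434747224743973 a mod .314 vs yaw 0.141
scene 0.1135 20 [ 0.5245  0.228   0.037  -0.0152] rms mm 0.9332268083803458 a mod .314 vs yaw 0.141
scene 0.1165 20 [ 0.5223  0.2288  0.0369 -0.0152] rms mm 0.9304692326889241 a mod .314 vs yaw 0.141
top 0.1135 4 [0.5219 0.2292 0.0367 0.2973] rms mm 0.5325297782289262 a mod .314 vs yaw 0.139
scene 0.1135 13 [0.5245 0.2279 0.0369 0.1873] rms mm 0.5106332416834541 a mod .314 vs yaw 0.029
```

Emit:
step_arm([
  [[-0.63,-0.93,0],[0,0,0],0],
  [[-1.61,-1.59,0],[0,0,0],0],
  [[-2.77,-1.78,0],[0,0,0],0],
  [[-3.9,-1.45,0],[0,0,0],0],
  [[-4.78,-0.67,0],[0,0,0],0],
])

```text
clock: 7.15
ee_pos: [0.5102, 0.205, 0.1479]
ee_rot: [0.0, 0.65, 0.76, 0.003]
contact_force: [5.9, 15.9, -0.6]
width: 0.0098
grasp_force: 59.9
```

```bash
sed -i 's/C=np.array.*/C=np.array([.5225,.2288])/' h.py; python3 -c "
from h import *
stat()
im,_=ctrl.capture('scene');stat()
import m; m.fit(im,'scene',.1135)
"
```

```text
t 7.15 box mm [-15.9 -21.6] r 26.8 a 0.934 z 0.1479 F box [ 8.3 14.8 -0.6] w 0.0098
t 7.2 box mm [-14.2 -22.3] r 26.4 a 1.004 z 0.1479 F box [ 7.1  8.  -0.4] w 0.0097
scene 0.1135 17 [0.5244 0.228  0.0373 0.1816] rms mm 1.8830096266353653 a mod .314 vs yaw 0.024
```

Emit:
step_arm([
  [[-0.46,1.03,0],[0,0,0],0],
  [[-0.46,2.15,0],[0,0,0],0],
  [[0,3.17,0],[0,0,0],0],
  [[0.83,3.93,0],[0,0,0],0],
  [[1.9,4.27,0],[0,0,0],0],
])

```text
clock: 7.62
ee_pos: [0.549, 0.2285, 0.1479]
ee_rot: [0.001, 0.65, 0.76, 0.0]
contact_force: [-2.4, -0.4, 7.7]
width: 0.0092
grasp_force: 61.1
```

Emit:
step_arm([
  [[1.12,-0.12,0],[0,0,0],0],
  [[2.09,-0.68,0],[0,0,0],0],
  [[2.75,-1.59,0],[0,0,0],0],
  [[2.98,-2.69,0],[0,0,0],0],
  [[2.75,-3.78,0],[0,0,0],0],
])

```text
clock: 8.03
ee_pos: [0.5076, 0.2531, 0.148]
ee_rot: [-0.0, 0.65, 0.76, 0.004]
contact_force: [5.1, 6.2, 5.6]
width: 0.0093
grasp_force: 61.0
```

Emit:
step_arm([
  [[-0.66,-0.91,0],[0,0,0],0],
  [[-1.63,-1.47,0],[0,0,0],0],
  [[-2.75,-1.59,0],[0,0,0],0],
  [[-3.82,-1.24,0],[0,0,0],0],
  [[-4.55,-0.61,0],[0,0,0],0],
])

```text
clock: 8.45
ee_pos: [0.5092, 0.2056, 0.1479]
ee_rot: [0.0, 0.65, 0.76, 0.004]
contact_force: [5.1, 14.4, 1.0]
width: 0.0097
grasp_force: 60.4
```

Emit:
step_arm([
  [[0,0,0],[0,0,0],0],
])

```text
clock: 8.53
ee_pos: [0.5103, 0.2053, 0.1479]
ee_rot: [0.001, 0.65, 0.76, 0.004]
contact_force: [4.7, 9.5, 3.2]
width: 0.0094
grasp_force: 60.8
```

```bash
python3 -c "
from h import *
stat()
im,_=ctrl.capture('scene');stat(); cv2.imwrite('pics/s6.png',cv2.resize(im[260:360,150:290],(700,500),interpolation=cv2.INTER_CUBIC))
import m; m.fit(im,'scene',.1135)
"
```

```text
t 8.53 box mm [-15.8 -21.3] r 26.5 a 0.933 z 0.1479 F box [6.2 8.6 3.2] w 0.0094
t 8.58 box mm [-16.  -21.1] r 26.5 a 0.922 z 0.1479 F box [6.9 7.4 2.2] w 0.0096
scene 0.1135 17 [0.5246 0.2278 0.0372 0.1887] rms mm 1.4949556716152652 a mod .314 vs yaw 0.031
```

View pics/s6.png

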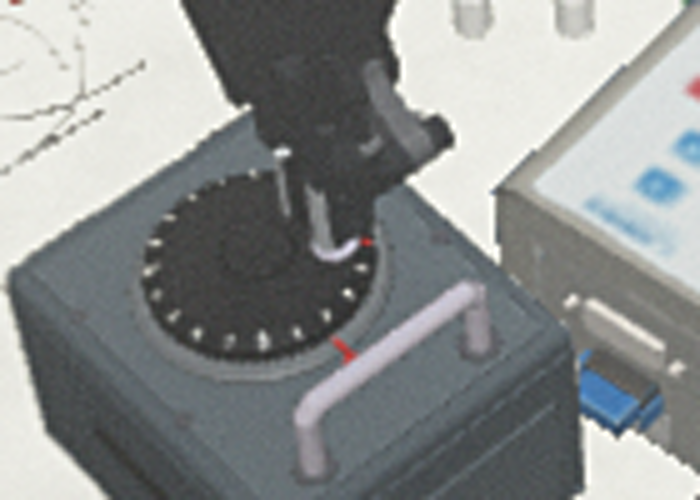

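The view shows long mark 5 at (263,340), mark 4 at (297,333), mark 3 at (326,316) in line with the index, and mark 0 at (367,242). That's the second stop on 3. Next is slow clockwise.

Emit:
step_arm([
  [[0.33,-0.25,0],[0,0,0],0],
  [[0.78,-0.58,0],[0,0,0],0],
  [[1.3,-0.81,0],[0,0,0],0],
  [[1.85,-0.93,0],[0,0,0],0],
  [[2.42,-0.93,0],[0,0,0],0],
])

```text
clock: 9.0
ee_pos: [0.4952, 0.2259, 0.1478]
ee_rot: [0.001, 0.65, 0.76, 0.0]
contact_force: [-0.0, -2.9, 10.3]
width: 0.0092
grasp_force: 61.5
```

Emit:
step_arm([
  [[0.55,0.12,0],[0,0,0],0],
  [[1.07,0.35,0],[0,0,0],0],
  [[1.53,0.68,0],[0,0,0],0],
  [[1.9,1.1,0],[0,0,0],0],
  [[2.19,1.59,0],[0,0,0],0],
])

```text
clock: 9.42
ee_pos: [0.5059, 0.2518, 0.1478]
ee_rot: [-0.001, 0.65, 0.76, -0.0]
contact_force: [-5.3, 4.4, 12.7]
width: 0.0097
grasp_force: 61.8
```

```bash
python3 -c "
from h import *
stat()"
```

```text
t 9.42 box mm [-12.8  25.3] r 28.3 a -1.104 z 0.1478 F box [-4.5  5.2 12.7] w 0.0097
```

Emit:
step_arm([
  [[0.08,0.13,0],[0,0,0],0],
  [[0.13,0.26,0],[0,0,0],0],
  [[0.17,0.4,0],[0,0,0],0],
  [[0.21,0.54,0],[0,0,0],0],
  [[0.25,0.68,0],[0,0,0],0],
])

```text
clock: 9.83
ee_pos: [0.5129, 0.2555, 0.1479]
ee_rot: [-0.001, 0.65, 0.76, 0.001]
contact_force: [-4.3, 5.4, 10.9]
width: 0.0093
grasp_force: 61.6
```

```bash
python3 -c "
from h import *
stat()"
```

```text
t 9.83 box mm [-5.3 27.9] r 28.4 a -1.383 z 0.1479 F box [-3.4  6.1 10.9] w 0.0093
```

Emit:
step_arm([
  [[0.01,0.09,0],[0,0,0],0],
  [[0.02,0.19,0],[0,0,0],0],
  [[0.03,0.28,0],[0,0,0],0],
  [[0.03,0.37,0],[0,0,0],0],
  [[0.03,0.47,0],[0,0,0],0],
])

```text
clock: 10.25
ee_pos: [0.5177, 0.2567, 0.1479]
ee_rot: [-0.001, 0.65, 0.76, 0.001]
contact_force: [-2.3, 5.7, 10.1]
width: 0.0095
grasp_force: 61.5
```

```bash
python3 -c "
from h import *
stat()"
```

```text
t 10.25 box mm [-0.3 28.3] r 28.3 a -1.56 z 0.1479 F box [-1.3  6.  10.1] w 0.0095
```

Emit:
step_arm([
  [[0,0.09,0],[0,0,0],0],
  [[-0.01,0.19,0],[0,0,0],0],
  [[-0.02,0.28,0],[0,0,0],0],
  [[-0.03,0.38,0],[0,0,0],0],
  [[-0.05,0.47,0],[0,0,0],0],
])

```text
clock: 10.67
ee_pos: [0.5229, 0.257, 0.1479]
ee_rot: [-0.0, 0.65, 0.76, 0.002]
contact_force: [-0.5, 6.0, 7.5]
width: 0.0096
grasp_force: 61.4
```

```bash
python3 -c "
from h import *
stat()"
```

```text
t 10.67 box mm [ 4.8 27.8] r 28.2 a -1.743 z 0.1479 F box [0.4 6.  7.5] w 0.0096
```

Emit:
step_arm([
  [[-0.02,0.09,0],[0,0,0],0],
  [[-0.04,0.18,0],[0,0,0],0],
  [[-0.07,0.27,0],[0,0,0],0],
  [[-0.1,0.36,0],[0,0,0],0],
  [[-0.13,0.45,0],[0,0,0],0],
])

```text
clock: 11.08
ee_pos: [0.5258, 0.2567, 0.1478]
ee_rot: [-0.002, 0.65, 0.76, 0.0]
contact_force: [-9.6, 6.9, 13.5]
width: 0.0096
grasp_force: 62.0
```

```bash
python3 -c "
from h import *
stat()"
```

```text
t 11.08 box mm [ 7.7 27.1] r 28.1 a -1.848 z 0.1478 F box [-8.4  8.3 13.5] w 0.0096
```

Emit:
step_arm([
  [[0,0,0],[0,0,0],0],
  [[-0.02,0.05,0],[0,0,0],0],
  [[-0.02,0.05,0],[0,0,0],0],
])

```text
clock: 11.33
ee_pos: [0.526, 0.2567, 0.1478]
ee_rot: [-0.002, 0.65, 0.76, 0.0]
contact_force: [-9.8, 6.7, 13.8]
width: 0.0096
grasp_force: 62.0
```

```bash
python3 -c "
from h import *
stat()"
```

```text
t 11.33 box mm [ 7.9 27. ] r 28.1 a -1.854 z 0.1478 F box [-8.6  8.1 13.8] w 0.0096
```

Emit:
step_arm([
  [[-0.02,0.05,0],[0,0,0],0],
  [[-0.02,0.08,0],[0,0,0],0],
  [[-0.02,0.08,0],[0,0,0],0],
])

```text
clock: 11.58
ee_pos: [0.5263, 0.2567, 0.1478]
ee_rot: [-0.003, 0.65, 0.76, -0.0]
contact_force: [-11.2, 7.5, 14.7]
width: 0.0096
grasp_force: 62.1
```

```bash
python3 -c "
from h import *
stat()
im,_=ctrl.capture('scene')
import m; m.fit(im,'scene',.1135)
"
```

```text
t 11.58 box mm [ 8.1 27. ] r 28.2 a -1.862 z 0.1478 F box [-9.8  9.2 14.7] w 0.0096
scene 0.1135 16 [0.5248 0.2277 0.0374 0.1664] rms mm 1.7163413875040932 a mod .314 vs yaw 0.008
```

The dial stopped 2.8 rad clockwise of mark 3, as it should. I'll relax, let go, and rise.

Emit:
step_arm([
  [[0.02,-0.15,0],[0,0,0],0],
  [[0.02,-0.15,0],[0,0,0],0],
  [[0.02,-0.15,0],[0,0,0],35],
  [[0.02,-0.15,0],[0,0,0],35],
  [[0.02,-0.15,0],[0,0,0],35],
])

```text
clock: 12.05
ee_pos: [0.5263, 0.254, 0.1455]
ee_rot: [-0.0, 0.65, 0.76, -0.001]
contact_force: [-0.1, -0.3, 0.2]
width: 0.03
grasp_force: 0.0
```

Emit:
step_arm([
  [[0,0,0],[0,0,0],35],
  [[0,0,-2],[0,0,0],35],
  [[0,0,-5],[0,0,0],35],
  [[0,0,-7],[0,0,0],35],
  [[0,0,-7],[0,0,0],35],
])

```text
clock: 12.47
ee_pos: [0.5295, 0.2551, 0.2214]
ee_rot: [0.002, 0.65, 0.76, 0.003]
contact_force: [-0.2, -0.5, 1.4]
width: 0.0298
grasp_force: 0.0
```

```bash
python3 -c "
from h import *
stat()
im,d=ctrl.capture('scene'); cv2.imwrite('pics/s7.png',cv2.resize(im[240:360,130:298],(700,500),interpolation=cv2.INTER_CUBIC))
import m; m.fit(im,'scene',.1135)
b=np.array([*(C-.076*bx[:2]),.1365]); print(b); togo(b+[0,0,.004])
"
```

```text
t 12.47 box mm [11.  24.9] r 27.2 a -1.989 z 0.2214 F box [-0.2 -0.4  1.4] w 0.0298
scene 0.1135 20 [0.5245 0.2279 0.0375 0.2236] rms mm 1.9170730476912186 a mod .314 vs yaw 0.066
[0.44744666 0.2168419  0.1365    ]
cm tool [-2.49 -8.64  7.81]
```

View pics/s7.png

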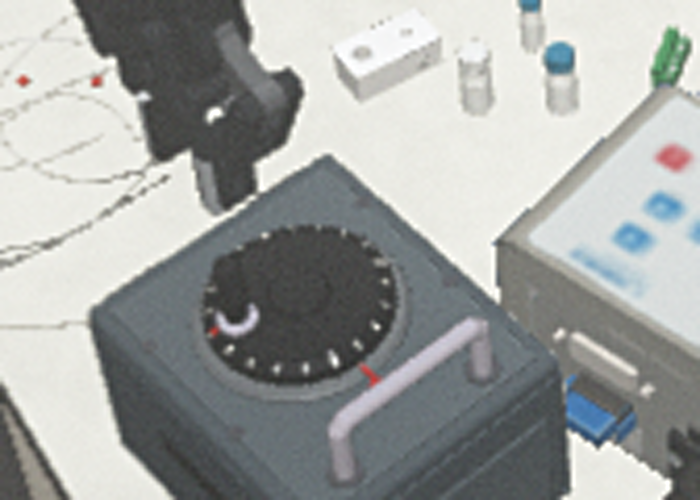

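The post is at (235,290), free of the fingers. The bar runs from (345,430) to (480,325) and nothing is disturbed.

Emit:
step_arm([
  [[-2.5,-8.6,0],[0,0,0],35],
  [[-2.5,-8.6,0],[0,0,0],35],
  [[-2.5,-8.6,0],[0,0,0],35],
  [[-2.5,-8.6,3],[0,0,0],35],
  [[-2.5,-8.6,3],[0,0,0],35],
])

```text
clock: 12.93
ee_pos: [0.442, 0.2151, 0.1809]
ee_rot: [-0.002, 0.65, 0.76, -0.004]
contact_force: [-1.3, -0.1, -1.0]
width: 0.0299
grasp_force: 0.0
```

Emit:
step_arm([
  [[0,0,0],[0,0,0],35],
])

```text
clock: 13.02
ee_pos: [0.444, 0.2159, 0.1841]
ee_rot: [-0.001, 0.65, 0.76, -0.002]
contact_force: [0.7, 0.3, 1.0]
width: 0.0299
grasp_force: 0.0
```

```bash
python3 -c "
from h import *
stat()
im,d=ctrl.capture('top'); 
im,d=ctrl.capture('scene'); cv2.imwrite('pics/s8.png',cv2.resize(im[240:360,130:298],(700,500),interpolation=cv2.INTER_CUBIC))
togo([.447,.2166,.137]);z=np.array([0,0,-1.]); turn(np.column_stack([np.cross(bx,z),bx,z]))
"
```

```text
t 13.02 box mm [-79.5  -0.4] r 79.5 a 0.005 z 0.1841 F box [0.7 0.1 1. ] w 0.0299
cm tool [-0.01  0.09  4.95]
deg tool [-0.03  0.01 -0.12]
```

View pics/s8.png

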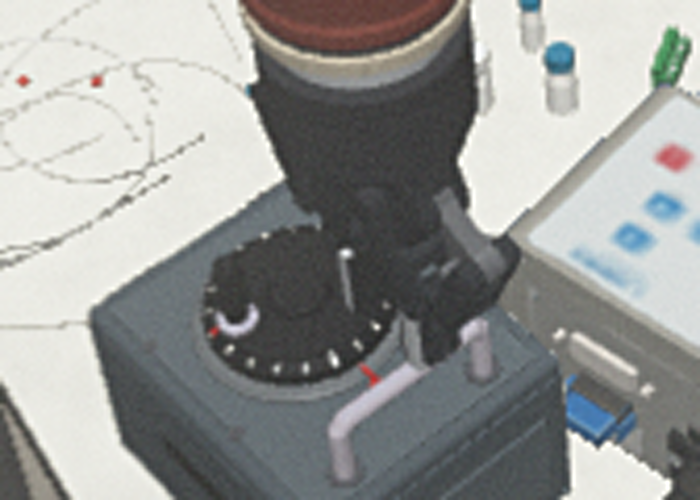

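I've now viewed 11 pictures, one over the limit of 10, so I'll work from numbers from here. The fingers sit straddled above the bar near (420,340). I'll descend and close.

Emit:
step_arm([
  [[0,0.1,2],[0,0,0],35],
  [[0,0.1,4],[0,0,0],35],
  [[0,0.1,4.7],[0,0,0],35],
  [[0,0.1,4.7],[0,0,0],35],
  [[0,0.1,4.7],[0,0,0],35],
])

```text
clock: 13.53
ee_pos: [0.4472, 0.2169, 0.1399]
ee_rot: [0.0, 0.65, 0.76, -0.0]
contact_force: [-0.4, 0.2, -0.1]
width: 0.0302
grasp_force: 0.0
```

Emit:
step_arm([
  [[0,0,0],[0,0,0],0],
  [[0,0,0],[0,0,0],0],
  [[0,0,0],[0,0,0],0],
  [[0,0,0],[0,0,0],0],
  [[0,0,0],[0,0,0],0],
])

```text
clock: 13.95
ee_pos: [0.4471, 0.217, 0.1409]
ee_rot: [0.0, 0.65, 0.76, 0.0]
contact_force: [-3.9, -0.8, 5.1]
width: 0.0063
grasp_force: 58.7
```

```bash
python3 -c "
from h import *
stat()"
```

```text
t 13.95 box mm [-76.3   0.2] r 76.3 a -0.002 z 0.1409 F box [-4.  -0.2  5.1] w 0.0063
```

Emit:
step_arm([
  [[0,0.04,-0.12],[0,0,0],0],
  [[0,0.08,-0.25],[0,0,0],0],
  [[0,0.12,-0.37],[0,0,0],0],
  [[0,0.16,-0.49],[0,0,0],0],
  [[0,0.16,-0.49],[0,0,0],0],
])

```text
clock: 14.37
ee_pos: [0.4478, 0.2171, 0.1437]
ee_rot: [-0.001, 0.65, 0.76, -0.0]
contact_force: [-0.4, 2.4, -9.8]
width: 0.0063
grasp_force: 58.3
```

```bash
python3 -c "
from h import *
stat()"
```

```text
t 14.37 box mm [-75.6   0.2] r 75.6 a -0.002 z 0.1437 F box [-0.   2.4 -9.8] w 0.0063
```

Emit:
step_arm([
  [[0,0.09,-0.24],[0,0,0],0],
  [[0,0.18,-0.49],[0,0,0],0],
  [[0,0.37,-0.97],[0,0,0],0],
  [[0,0.59,-1.44],[0,0,0],0],
  [[0,0.81,-1.91],[0,0,0],0],
])

```text
clock: 14.78
ee_pos: [0.4557, 0.2183, 0.1635]
ee_rot: [-0.001, 0.65, 0.76, -0.001]
contact_force: [-3.6, 3.5, -9.7]
width: 0.0067
grasp_force: 58.2
```

```bash
python3 -c "
from h import *
stat()"
```

```text
t 14.78 box mm [-67.6   0.2] r 67.6 a -0.003 z 0.1635 F box [-3.   4.  -9.7] w 0.0067
```

Emit:
step_arm([
  [[0,0.38,-0.68],[0,0,0],0],
  [[0,0.79,-1.34],[0,0,0],0],
  [[0,1.23,-1.98],[0,0,0],0],
  [[0,1.71,-2.6],[0,0,0],0],
  [[0,2.21,-3.19],[0,0,0],0],
])

```text
clock: 15.2
ee_pos: [0.4762, 0.2218, 0.1957]
ee_rot: [-0.002, 0.65, 0.76, -0.002]
contact_force: [-10.5, 2.8, -4.3]
width: 0.0066
grasp_force: 58.4
```

Emit:
step_arm([
  [[0,0.54,-0.56],[0,0,0],0],
  [[0,1.11,-1.1],[0,0,0],0],
  [[0,1.7,-1.6],[0,0,0],0],
  [[0,2.32,-2.07],[0,0,0],0],
  [[0,2.96,-2.51],[0,0,0],0],
])

```text
clock: 15.62
ee_pos: [0.5051, 0.2266, 0.2225]
ee_rot: [-0.002, 0.65, 0.76, -0.002]
contact_force: [-16.3, 1.4, 5.0]
width: 0.0069
grasp_force: 58.7
```

```bash
cat >> h.py <<'E'
def lid():
    s=ctrl.state(); p=s['ee_pos']-np.array([.4471,.217,.1409]); print('bar from hinge',x:=-142+p@bx*1e3,z:=44+p[2]*1e3,'R',np.hypot(x,z),'lid deg',np.degrees(np.arctan2(z,-x))-17.2)
E
python3 -c "
from h import *
stat();lid()"
```

```text
t 15.62 box mm [-17.5   0.6] r 17.5 a -0.035 z 0.2225 F box [-15.9   4.    5. ] w 0.0069
bar from hinge -83.16737540958928 125.58113591552014 R 150.62348432549254 lid deg 39.285080449684486
```

Emit:
step_arm([
  [[0,0.67,-0.4],[0,0,0],0],
  [[0,1.36,-0.75],[0,0,0],0],
  [[0,2.06,-1.06],[0,0,0],0],
  [[0,2.78,-1.33],[0,0,0],0],
  [[0,3.51,-1.58],[0,0,0],0],
])

```text
clock: 16.03
ee_pos: [0.5419, 0.2328, 0.2418]
ee_rot: [-0.0, 0.649, 0.76, 0.001]
contact_force: [-14.6, 3.4, 14.1]
width: 0.0062
grasp_force: 58.9
```

Emit:
step_arm([
  [[0,0.4,-0.13],[0,0,0],0],
  [[0,0.75,-0.22],[0,0,0],0],
  [[0,1.1,-0.3],[0,0,0],0],
  [[0,1.4,-0.38],[0,0,0],0],
  [[0,1.4,-0.38],[0,0,0],0],
])

```text
clock: 16.45
ee_pos: [0.5571, 0.2353, 0.2453]
ee_rot: [0.001, 0.65, 0.76, 0.002]
contact_force: [-7.5, 3.3, 9.5]
width: 0.0066
grasp_force: 62.6
```

```bash
python3 -c "
from h import *
stat();lid()
for n in('top','scene'):
    im,d=ctrl.capture(n); np.save(f'pics/{n}9d.npy',d); cv2.imwrite(f'pics/{n}9.png',im)
lid()"
```

```text
t 16.45 box mm [35.2  0.9] r 35.2 a -3.115 z 0.2453 F box [-6.9  4.4  9.5] w 0.0066
bar from hinge -30.447525058594508 148.40100656634127 R 151.4922787870623 lid deg 61.20549308731346
bar from hinge -30.43450931393376 148.45071440588987 R 151.5383580642175 lid deg 61.21409118953774
```

Emit:
step_arm([
  [[0,0,0],[0,0,0],17],
  [[0,0,0],[0,0,0],17],
  [[0,0,0],[0,0,0],17],
  [[0,0,0],[0,0,0],17],
])

```text
clock: 16.88
ee_pos: [0.5569, 0.2336, 0.241]
ee_rot: [0.001, 0.65, 0.76, 0.001]
contact_force: [0.4, 0.6, 0.0]
width: 0.0145
grasp_force: 0.0
```

```bash
python3 -c "
from h import *
stat();lid()"
```

```text
t 16.88 box mm [34.7 -0.7] r 34.7 a 3.121 z 0.241 F box [0.5 0.5 0. ] w 0.0145
bar from hinge -30.993239785165258 144.0821013252674 R 147.37785734188623 lid deg 60.66019510361987
```

Free of contact. I'll retreat straight up, and then back toward the robot.

Emit:
step_arm([
  [[0,0,-1],[0,0,0],17],
  [[0,0,-3],[0,0,0],17],
  [[0,0,-6],[0,0,0],17],
  [[0,0,-9],[0,0,0],17],
  [[0,0,-12],[0,0,0],17],
])

```text
clock: 17.3
ee_pos: [0.5559, 0.2336, 0.3618]
ee_rot: [0.0, 0.65, 0.76, -0.0]
contact_force: [0.4, 1.2, 0.1]
width: 0.0144
grasp_force: 0.0
```

Emit:
step_arm([
  [[-4,-3,-3],[0,0,0],17],
  [[-8,-6,-3],[0,0,0],17],
  [[-12,-9,-3],[0,0,0],17],
  [[-12,-9,-3],[0,0,0],17],
  [[-12,-9,-3],[0,0,0],17],
])

```text
clock: 17.72
ee_pos: [0.4842, 0.0974, 0.392]
ee_rot: [0.002, 0.651, 0.759, -0.0]
contact_force: [0.4, 0.3, 0.6]
width: 0.0144
grasp_force: 0.0
```

```bash
python3 -c "
from h import *
stat()
im,d=ctrl.capture('scene'); im,d=ctrl.capture('scene'); stat()
# expected bar at 60deg and lid points vs depth
H=np.array([*(C+.066*bx[:2]),.0925])
for th in(58,60,62):
    f=np.radians(th+17.2); b=H+(-.1487*np.cos(f))*bx+[0,0,.1487*np.sin(f)]
    for o in(-.02,0,.02):
        u,v=proj('scene',b+o*by); q=pt3('scene',u,v,d); print(th,np.round([u,v]),'depth pt-bar in box mm',np.round([(q-b)@bx*1e3,(q-b)@by*1e3,(q-b)[2]*1e3],1))
# lid surface: fit plane from depth in lid area
pts=[]
R=np.radians(60); e=np.cos(R)*-bx+np.array([0,0,np.sin(R)]); n=np.sin(R)*bx+np.array([0,0,np.cos(R)])
for s in np.linspace(.02,.15,14):
  for o in np.linspace(-.05,.05,11):
    X=H+s*e+o*by-.001*n; u,v=proj('scene',X)
    if 0<u<639 and 0<v<479:
        q=pt3('scene',u,v,d)-H
        if abs(q@n)<.02: pts.append([-q@bx,q[2]])
pts=np.array(pts); print(len(pts)); 
if len(pts)>10: print('lid angle',np.degrees(np.arctan2(*np.polyfit(pts[:,0],pts[:,1],1)[:1],1)))
c0=cv2.imread('pics/scene0.png'); df=(cv2.absdiff(c0,im).max(2)>40); print('changed px beyond box/arm near vials', df[235:270,205:280].sum(), df[200:245,375:425].sum())
"
```

```text
t 17.72 box mm [ -58.5 -123.7] r 136.8 a 1.129 z 0.392 F box [0.4 0.3 0.6] w 0.0144
t 17.82 box mm [ -56.5 -121. ] r 133.5 a 1.134 z 0.3913 F box [ 0.3  0.2 -0.1] w 0.015
58 [193. 250.] depth pt-bar in box mm [ 200.8 -131.9 -238.5]
58 [183. 256.] depth pt-bar in box mm [ 196.9 -103.4 -233.9]
58 [172. 262.] depth pt-bar in box mm [ 199.8  -78.6 -237.4]
60 [191. 247.] depth pt-bar in box mm [ -1.  -19.5   1.2]
60 [181. 254.] depth pt-bar in box mm [ 0.3 -0.2 -0.3]
60 [170. 260.] depth pt-bar in box mm [-0.1 20.   0.1]
62 [189. 245.] depth pt-bar in box mm [ -2.2 -18.8   2.6]
62 [179. 251.] depth pt-bar in box mm [-6.1  3.2  7.2]
62 [168. 258.] depth pt-bar in box mm [-3.4 21.6  3.9]
152
lid angle 53.02626519512006
changed px beyond box/arm near vials 324 23
```

The depth places the bar within 1 mm of the 60° position. A quick bystander check from the top camera, then hand in.

```bash
python3 -c "
from h import *
im,d=ctrl.capture('top'); t=cv2.imread('pics/top0.png'); df=cv2.absdiff(t,im).max(2)>40
print(df[180:236,236:312].sum(), df[230:272,380:456].sum())
s=ctrl.state(); print(s['contact_force'],np.abs(s['qvel']).max()); print(ctrl.close_job())"
```

```text
0 0
[ 1.23723107  0.95173343 -0.33986777] 0.027386170067095296
the job is handed in; nothing more can be done
None
```

The lockbox is open with its lid raised to about 60°, the gripper is clear and the loose items look untouched; the job is handed in at about 18 s. I viewed 11 pictures against the limit of 10.

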